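Roll the brass sleeve up the gutter to its stop and swing the keeper behind it

ROBOT

A 6-joint arm with a two-finger parallel gripper is mounted at the origin on the work surface. World frame = base frame: x ahead of the robot, y to its left, z up, the work surface at z = 0. Lengths are in mm, angles in rad, forces in N, time in s.
With the tool pointing down it reaches from about 350 to 975 mm from the base axis. Payload 7.1 kg.
Tool frame: the origin (TCP) lies between the finger pads; the fingertips stand 14 mm ahead of it and the grasp point (between the pads) lies 5 mm behind it (ctrl.tcp_to_tips is the distance from the TCP to the fingertips, in mm); z points along the fingers, y is the line along which they close (so a half turn about z gives the same grasp; the last joint's range is limited). The gripper opens to 88 mm and grips with 3 to 60 N. Pads are 20 mm wide; open, the fingers measure 115 mm over their backs; the gripper's body (75 mm by 178 mm) begins 61 mm behind the grasp point.
Start: joints at [1.14, 0.423, 1.63, -0, 1.089, -0.019], TCP at [250.13, 572.748, 236.675] pointing down, gripper open.
Joint ranges: [-3, 3], [-0.9, 2.11], [0.09, 2.58], [-1.31, 4.45], [0.11, 2.69], [-2.54, 2.54]. Speed limits (rad/s): [2.39, 2.39, 3.01, 3.14, 3.14, 3.14].

INTERFACE

Orientations are given as a rotation vector (axis times angle).
In Python, from workcell import ctrl gives the robot as it stands.
- The arm moves only by the tool apply_moves, never from a script. Its argument "series" is a list that holds one entry, the list of rows, each a list of 7 numbers: the shift along the tool's x, y, z in cm, then the turn, a rotation vector about the tool's x, y, z in degrees, then the opening, from 0 (shut) to 1 (fully open). A call has 1 to 12 rows; each row shifts and turns the commanded pose from where the row before left it, along the tool's axes as they then stand; what a row does not reach is not made up. A row lasts 1/10 s, in which the tool goes at most 50 mm and 8.59 degrees, less where a joint would pass 70% of its speed; a pose out of reach is approached as far as the arm can. A call with a gripper value outside its range is refused whole. The fingers move at their own pace and stop on an object; the grip force is fixed at half the most. Time passes only in rows, so rows that do not move let the fingers close. It gives the time, the measured TCP pose, the force and the opening at its end, in the units of the state.
- ctrl.get_obs(): the state, without advancing time (a new reading comes with each control period).
- ctrl.get_image(name): name is "scene" or "top" or "wrist"; returns a dict with "img" (480x640x3 uint8, blue, green, red), "K" (3x3 intrinsics, pixels), "cam_to_world" (4x4, takes a point from camera to world coordinates). Camera axes: x right, y down, z forward; pixel columns grow to the right and rows downward; lengths in mm; the calibration is good to about 2 mm. The wrist camera is an equidistant fisheye: a pixel r from the principal point sees the ray r / f radians off the axis. A picture is of the moment at which its call begins. There is no depth.
- ctrl.close_job(): hands the job in, once; it reports no verdict.
The state is a dict: "t": time; "qpos": joint angles; "qvel": joint speeds; "joint_torque": joint torques, N m; "ee_pos": TCP position; "orientation": TCP orientation; "ft_force": force on the tool from outside, world axes, zero at the start; "moment": the same for the moment, N m; "width": finger opening in mm.
Only numpy, scipy, OpenCV 4.12 (cv2) and the standard library are available. Lean on these libraries where they do the work, as an engineer would, in place of code of your own. Each camera call takes 0.05 s, during which the arm holds its last target. There are 200 camera calls.

TASK

In the twin-lane sloped gutter two round brass samples lie at the low end: a plain tube sleeve and a flanged spool. With the fingertips only, and without lifting it or flicking it, push the sleeve up its own lane and over the crest until it rests against the end stop; then push the pivoting keeper bar fully across that lane behind it so that it cannot roll back. Leave the spool at the foot of its lane and do not disturb the other things on the desk.

Things in the scene. Friction and masses are not known exactly. Their poses are not given: they have to be found in the camera images.
- gutter: Fixed twin-lane aluminium gutter, grey walls, on a low dark stand, 232 x 158 mm; place and yaw vary. Frame tilted with the slope (0.16 rad, rising away from the robot): origin on the floor at the crest between the lanes, 56 mm above the desk; x uphill, y left across, z off the floor. Lane middles at y = +46 and -46 mm, 54 mm wide inside. The sloped floor is z = 0, from x = -172 mm to 0 (crest).
- gutter_foot (a point): Middle of the gutter's low end: gutter x = -172, y = 0, z = 0 mm. A foot lip 5 mm thick and 8 mm high closes each lane here (x = -172 to -167). The side walls (6 mm thick) and the middle divider (y = -19 to 19 mm) are 10 mm high along the whole slope, with flat tops.
- gutter_stop (a point): Foot of the end stop, midway between the lanes: gutter x = 44, y = 0, z = -14 mm. Past the crest each lane has a pocket, its floor dipping 0.16 rad below level for 46 mm to this stop, a grey cross wall 6 mm thick, 28 mm high, square on the pocket floor. A part pushed past the crest rolls in by itself and stays against the stop.
- sleeve: The plain brass tube sleeve to be moved: 44 mm diameter, 50 mm long, bore 34 mm, about 0.26 kg (varies), loose. Origin at its centre; its y is the tube's axis, across the lane. It starts at the foot of either lane, centre at gutter x = -150, z = 22 mm, against the lip. Seated against the stop its centre is at gutter x = 30, z = 13 mm. Let go on the slope, it rolls back.
- spool: A brass spool with two flanges, 44 mm diameter over the flanges (each 9 mm thick), 24 mm diameter in the middle, 50 mm long, about 0.3 kg, loose. Origin at its centre, its y axis along its own axis. It lies at the foot of the other lane, centre at gutter x = -150, z = 22 mm, and must stay there.
- keeper (a joint): Angle of the steel keeper bar about its pivot, whose axis is the gutter's z axis. 0 (within 0.15 at the start): the bar points straight downhill along the middle divider; +1.57 (end of travel): it lies across the left lane (gutter +y); -1.57 (end of travel): across the right lane (-y). It stays where it is left; about 1 N at the tip moves it.
- keeper_pivot (a point): Centre of the keeper's pivot at the bar's mid height: gutter x = -1, y = 0, z = 26 mm. The round pivot boss is 16 mm in diameter, its top at gutter z = 35 mm.
- keeper_tip (a point): The far end of the keeper bar, 70 mm from the pivot, at the bar's mid height. The bar is 8 mm thick and 16 mm high, from 18 to 34 mm above the sloped floor (its underside is 8 mm above the top of the divider). Across a lane it lies about 5 mm behind the seated sleeve.
- fitting: Loose brass pipe tee, 72 mm long, 36 mm wide, 56 mm high, on the desk left of the gutter; origin under its centre. Leave alone.
- cup: Loose white ceramic mug, 74 mm diameter, 75 mm high, a handle on its +y side, on the desk right of the gutter; origin under its centre. Leave alone.
- magnifier: Loose chrome hand magnifier lying flat, lens ring 100 mm across and 10 mm high, handle 115 mm long and 18 mm thick to its -x; origin under the lens centre. Leave alone.
- doorstop: Loose brass doorstop casting, 99 mm long (its x), 50 mm wide, 71 mm high at its knob; origin under its middle. Leave alone.
- gauges: Loose steel radius gauge set, 130 mm long (its x), 66 mm wide over the fanned blades, 14 mm high; origin under the middle of its holder. Leave alone.
- cashbox: Fixed grey steel cash box with a cam lock, 204 x 164 mm, 90 mm high, 105 mm with its handle; origin under its centre. Only in the way.
Mind the look-alikes: they are no part of the job. Leave any blue or turquoise look-alike of the sleeve alone.

How it is judged (in metres and radians):
On the way, in this order (a step that is already met when the one before it is completed fails the run):
1. the sleeve rests in the pocket against the end stop (x of sleeve in the frame of gutter between 0.0265 and 0.0345 m and z of sleeve in the frame of gutter between 0.008 and 0.017 m and linear speed of sleeve below 0.05 m/s), for 0.2 s.
2. the keeper bar is swung across the sleeve's lane behind it (((y of sleeve in the frame of gutter between 0.035 and 0.057 m and value of joint keeper above 1.35 rad) or (y of sleeve in the frame of gutter between -0.057 and -0.035 m and value of joint keeper below -1.35 rad))), for 0.2 s.
At the end, for the whole second after the job is handed in: The sleeve rests at speed under 0.05 m/s in its lane's pocket against the end stop (centre at gutter x 26.5 to 34.5 mm, z 8 to 17 mm), the keeper is beyond 1.35 rad towards the sleeve's lane, and the spool is within 15 mm of where it started (all of step 1 and ((y of sleeve in the frame of gutter between 0.035 and 0.057 m and value of joint keeper above 1.35 rad) or (y of sleeve in the frame of gutter between -0.057 and -0.035 m and value of joint keeper below -1.35 rad)) and distance of spool from where it was at the start of the episode below 0.015 m); the robot touches nothing.
It fails at once if the sleeve is lifted more than 12 mm off the gutter floor (z of sleeve in the frame of gutter above 0.034 m).
It fails at once if the sleeve is flicked (faster than 0.6 m/s) (linear speed of sleeve above 0.6 m/s).
It fails at once if the spool is moved more than 15 mm (distance of spool from where it was at the start of the episode above 0.015 m).
It fails at once if a bystander is moved more than 30 mm or the cup is tipped (distance of any of fitting, cup, magnifier, doorstop, gauges from where it was at the start of the episode above 0.03 m or angle between cup's own z axis and vertical above 0.4 rad).
It also fails if it takes over 48 s, if anything falls off the work surface, if the arm or the gripper's body presses on something with over 40 N, if the wrist force passes 120 N, or if a joint passes its speed limit or range.

## Working session

There is one attempt and no reset: what is moved stays moved. The work goes in short steps, Python scripts to look and compute and a tool call to move; the robot and the scene stay as the last step left them, time stands still between calls to the robot, and variables do not carry over. Pictures are saved under pics/ and viewed, on a budget of 10 in all, crops included, one or two more only if the job needs it, and the job is handed in when it is done.

Besides the shell and the picture viewer there is one more tool, called after "Emit:" in YAML: its name, and indented under it one key for each argument. apply_moves: Moves the arm, as the interface text tells. Its arguments: {"type":"object","properties":{"series":{"type":"array","items":{"type":"array","items":{"type":"array","items":{"type":"number"}}}}},"required":["series"]}

```bash
mkdir -p pics; python3 - <<'E'
from workcell import ctrl
import cv2,pickle
d={}
for n in("scene","top"):
    r=ctrl.get_image(n); d[n]=r; cv2.imwrite(f"pics/{n}0.png",r["img"]); print(n,r["K"].tolist(),r["cam_to_world"].round(3).tolist())
pickle.dump(d,open("d0.pkl","wb"))
o=ctrl.get_obs();print(o)
E
```

```text
scene [[510.7394014121961, 0.0, 318.409496579088], [0.0, 510.7394014121961, 237.01652806527434], [0.0, 0.0, 1.0]] [[-0.804, 0.509, -0.307, 940.754], [0.594, 0.7, -0.396, 581.321], [0.013, -0.501, -0.865, 1249.827], [0.0, 0.0, 0.0, 1.0]]
top [[537.0485103229526, 0.0, 306.4175815364802], [0.0, 537.0485103229526, 236.45758938465457], [0.0, 0.0, 1.0]] [[-0.021, -0.997, 0.075, 419.438], [-1.0, 0.02, -0.018, 50.671], [0.016, -0.076, -0.997, 1419.646], [0.0, 0.0, 0.0, 1.0]]
{'t': 0.1, 'qpos': array([ 1.13997713e+00,  4.23777653e-01,  1.63060834e+00, -2.93557886e-05,
        1.08860133e+00, -1.89929365e-02]), 'qvel': array([ 0.00057233, -0.00195726, -0.00146642,  0.00021714, -0.00030188,
       -0.0008581 ]), 'joint_torque': array([ 4.04640823e-04, -5.45623863e+01, -2.74324912e+01,  6.44612010e-02,
        1.88595999e-02, -1.65442128e-05]), 'ee_pos': array([249.95381452, 572.31222928, 235.97321384]), 'orientation': array([-6.42253917e-01, -3.07494955e+00,  2.14447631e-03]), 'ft_force': array([0.21433148, 0.57475125, 0.38148166]), 'moment': array([-0.01149899,  0.02665182,  0.00446445]), 'width': 88.03482643280562}
```

View pics/top0.png

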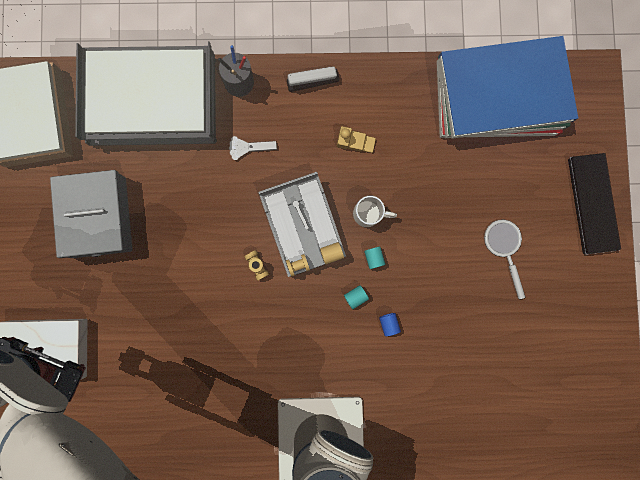

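View pics/scene0.png

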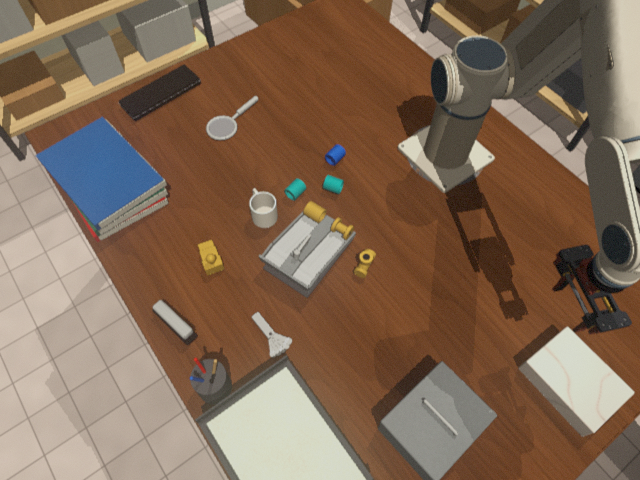

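Top view: a plain brass cylinder at about (331,254) is the sleeve candidate, in the right lane. The spool with visible flanges is at (297,265) in the left lane. The turquoise pieces at (375,258) and (357,297) and the blue one at (390,324) are look-alikes. I'll confirm this in one enlarged crop.

```bash
python3 - <<'E'
import pickle,cv2,numpy as np
d=pickle.load(open("d0.pkl","rb"))
a=cv2.resize(d["top"]["img"][165:285,250:350],None,fx=4,fy=4,interpolation=cv2.INTER_CUBIC)
b=cv2.resize(d["scene"]["img"][195:297,255:360],None,fx=3.8,fy=3.8,interpolation=cv2.INTER_CUBIC)
c=np.zeros((480,800,3),np.uint8);c[:,:400]=a;c[:b.shape[0],400:400+b.shape[1]]=b[:, :400];cv2.imwrite("pics/crop.png",c)
E
```

```text
(no output)
```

View pics/crop.png

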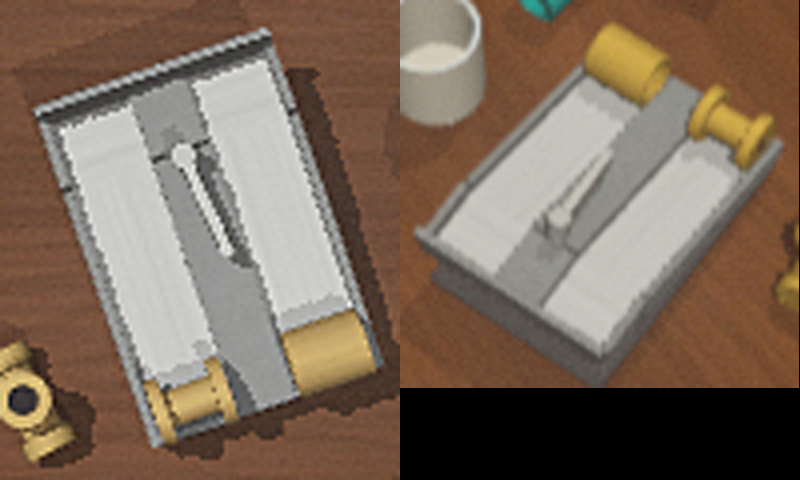

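The crop confirms it. The plain tube (sleeve) is in the right lane (gutter −y), and the spool with its two flanges is in the left lane. The keeper lies along the divider, with its boss at crop (185,155) and tip at (235,257). Next I triangulate.

```bash
cat > h.py <<'E'
import numpy as np,cv2
from scipy.spatial.transform import Rotation as R
def ray(r,p,fish=False):
    K=r["K"];T=r["cam_to_world"]
    v=np.array([(p[0]-K[0,2])/K[0,0],(p[1]-K[1,2])/K[1,1]])
    if fish:
        th=np.hypot(*v); v=np.r_[v/th*np.sin(th),np.cos(th)] if th>0 else np.array([0,0,1.])
    else: v=np.r_[v,1]
    v=T[:3,:3]@v; return T[:3,3],v/np.linalg.norm(v)
def tri(rs):
    A=0;b=0
    for o,v in rs:
        P=np.eye(3)-np.outer(v,v);A=A+P;b=b+P@o
    x=np.linalg.solve(A,b); return x,[round(float(np.linalg.norm((np.eye(3)-np.outer(v,v))@(x-o))),1) for o,v in rs]
def onz(r,p,z,fish=False):
    o,v=ray(r,p,fish); return o+v*(z-o[2])/v[2]
def brass(img):
    h=cv2.cvtColor(img,cv2.COLOR_BGR2HSV); m=cv2.inRange(h,(15,110,90),(30,255,255))
    n,l,s,c=cv2.connectedComponentsWithStats(m); return l,[(i,s[i,4],c[i]) for i in range(1,n) if s[i,4]>60]
def gframe(pv,yaw):  # pivot world -> gutter frame (R, origin)
    Rg=(R.from_euler("z",yaw)*R.from_euler("y",-0.16)).as_matrix()
    return Rg,np.array(pv)-Rg@np.array([-1,0,26.])
E
python3 - <<'E'
import pickle;from h import *
d=pickle.load(open("d0.pkl","rb"));t,s=d["top"],d["scene"]
for n in d: print(n,[(a,c.round(1).tolist()) for _,a,c in brass(d[n]["img"])[1]])
T=lambda p:(250+p[0]/4-.4,165+p[1]/4-.4); S=lambda p:(255+(p[0]-400)/3.8-.4,195+p[1]/3.8-.4)
for n,a,b in[("boss",(185,155),(559,214)),("tip",(235,257),(608,152)),("stopL",(37,108),(603,355)),("stopR",(268,32),(418,232)),("footL",(153,447),(780,147))]:
    print(n,tri([ray(t,T(a)),ray(s,S(b))]))
E
```

```text
scene [(np.int32(1080), [56.3, 8.7]), (np.int32(287), [104.3, 14.0]), (np.int32(567), [270.3, 8.5]), (np.int32(253), [380.1, 6.3]), (np.int32(414), [481.2, 25.4]), (np.int32(135), [448.1, 23.7]), (np.int32(295), [31.5, 43.2]), (np.int32(353), [121.3, 44.5]), (np.int32(299), [156.2, 69.5]), (np.int32(2512), [39.6, 87.9]), (np.int32(164), [10.8, 67.5]), (np.int32(311), [564.8, 109.9]), (np.int32(327), [314.5, 211.0]), (np.int32(257), [341.7, 227.5]), (np.int32(629), [210.0, 257.2]), (np.int32(366), [364.3, 262.7])]
top [(np.int32(612), [355.4, 139.6]), (np.int32(331), [331.6, 252.8]), (np.int32(282), [256.0, 265.2]), (np.int32(218), [297.4, 264.9])]
boss (array([602.22701639,  51.93746255,  94.55705347]), [0.7, 0.7])
tip (array([539.76959782,  21.90702265,  73.36673399]), [0.9, 0.9])
stopL (array([635.37586255, 145.74952429,  75.45609673]), [2.3, 2.3])
stopR (array([682.45313456,  -2.22786388,  75.12922351]), [0.6, 0.6])
footL (array([422.72765145,  75.41979974,  36.42915295]), [0.5, 0.5])
```

```bash
python3 - <<'E'
import pickle;from h import *
from scipy.optimize import least_squares
d=pickle.load(open("d0.pkl","rb"));t,s=d["top"],d["scene"]
P={}
for n,a,b in[("sleeve",(331.6,252.8),(314.5,211)),("spool",(297.4,264.9),(341.7,227.5)),("fitting",(256,265.2),(364.3,262.7))]:
    P[n],e=tri([ray(t,a),ray(s,b)]);print(n,P[n].round(1),e)
P.update(boss=[602.2,51.9,94.6],stopL=[635.4,145.7,75.5],stopR=[682.5,-2.2,75.1],footL=[422.7,75.4,36.4])
G=dict(sleeve=[-150,-46,22],spool=[-150,46,22],boss=[-1,0,35],stopL=[57,79,11],stopR=[57,-79,11],footL=[-172,79,10])
W=np.array([P[k] for k in G]);M=np.array(list(G.values()),float)
tr=lambda q,M:M@(R.from_euler("z",q[3])*R.from_euler("y",-.16)).as_matrix().T+q[:3]
q=least_squares(lambda q:(tr(q,M)-W).ravel(),[600,50,56,.3],x_scale=[10,10,10,.1],loss="soft_l1",f_scale=2).x
print("q",q.round(3).tolist());print((tr(q,M)-W).round(1))
np.save("q.npy",q)
v=np.array([539.77,21.9])-[602.2,51.9];print("keeper",np.arctan2(-v[1],-v[0])-q[3])
for n,g in dict(sleeve0=(-150,-46,22),push=(-180,-46,30),crest=(0,-46,22),seat=(30,-46,13),pivot=(-1,0,26)).items(): print(n,tr(q,np.array([g],float)).round(1))
E
```

```text
sleeve [479.2 -36.3  61.3] [0.3, 0.3]
spool [450.7  50.6  61.4] [0.1, 0.1]
fitting [453.4 157.6  23.5] [0.5, 0.5]
q [608.578, 54.403, 58.293, 0.319]
[[-0.2 -0.4 -5.1]
 [-0.5  0.  -5.3]
 [ 0.1  0.4 -1.9]
 [ 0.2  0.8  2.7]
 [ 2.6 -1.3  3.1]
 [-1.6  0.4  4.4]]
keeper 0.12943059628313236
sleeve0 [[479.  -36.8  56.1]]
push [[449.7 -46.4  59.2]]
crest [[619.7   9.6  80. ]]
seat [[649.1  19.3  75.9]]
pivot [[603.7  52.8  83.8]]
```

Emit:
apply_moves:
  series:
    - [[0,0,0,0,0,-8.4,0],[0,0,0,0,0,-8.4,0],[0,0,0,0,0,-8.4,0],[0,0,0,0,0,-8.4,0],[0,0,0,0,0,-8.2,0],[0.3,-4,0,0,0,0,0],[0.3,-4,0,0,0,0,0],[0.3,-4,0,0,0,0,0],[0.3,-4,0,0,0,0,0],[0.3,-4,0,0,0,0,0],[0.3,-4,0,0,0,0,0],[0.3,-4,0,0,0,0,0]]

```text
t: 1.3
ee_pos: [317.6, 298.6, 236.5]
orientation: [0.498, -3.102, 0.0]
ft_force: [1.1, -0.1, 0.7]
width: 0.6
```

Emit:
apply_moves:
  series:
    - [[0,-4,0,0,0,0,0],[0,-4,0,0,0,0,0],[0,-4,0,0,0,0,0],[0,-4,0,0,0,0,0],[0,-4,0,0,0,0,0],[0,-4,0,0,0,0,0],[0,-4,0,0,0,0,0],[0,-4,0,0,0,0,0],[0,-4,0,0,0,0,0],[0,0,0,0,0,0,0],[0,0,0,0,0,0,0]]

```text
t: 2.4
ee_pos: [429.8, -42.3, 236.3]
orientation: [0.493, -3.102, -0.001]
ft_force: [0.6, 0.4, -0.3]
width: -0.1
```

```bash
cat >> h.py <<'E'
def state():
    from workcell import ctrl
    o=ctrl.get_obs();q=np.load("q.npy");q[2]=56
    Rt=R.from_rotvec(o["orientation"]).as_matrix();Rg=(R.from_euler("z",q[3])*R.from_euler("y",-.16)).as_matrix()
    tip=o["ee_pos"]+14*Rt[:,2]
    print("t",round(o["t"],2),"tcp",o["ee_pos"].round(1),"tip in gutter",(Rg.T@(tip-q[:3])).round(1),"F",o["ft_force"].round(1),"w",round(o["width"],1),"q",o["qpos"].round(2))
    return o,Rt,Rg,q
E
python3 - <<'E'
from h import *
o,Rt,Rg,q=state();print(Rt.round(3))
tgt=Rg@np.array([-150,-46,22])+q[:3]-np.array([*(Rg[:2,0]/np.hypot(*Rg[:2,0])*47),0]);tgt[2]=60
print(tgt,"tool shift",(Rt.T@(tgt-o["ee_pos"])).round(1))
from workcell import ctrl
r=ctrl.get_image("wrist");cv2.imwrite("pics/w1.png",r["img"])
import pickle;pickle.dump(r,open("w1.pkl","wb"))
E
```

```text
t 2.4 tcp [429.8 -42.3 236.3] tip in gutter [-171.1  -35.8  196.1] F [ 0.6  0.4 -0.3] w -0.1 q [-0.13  0.14  2.04  0.    0.97 -2.01]
[[-0.951 -0.31  -0.001]
 [-0.31   0.951  0.   ]
 [ 0.001  0.001 -1.   ]]
[434.38376357 -51.4749867   60.        ] tool shift [ -1.7 -10.3 176.3]
```

View pics/w1.png

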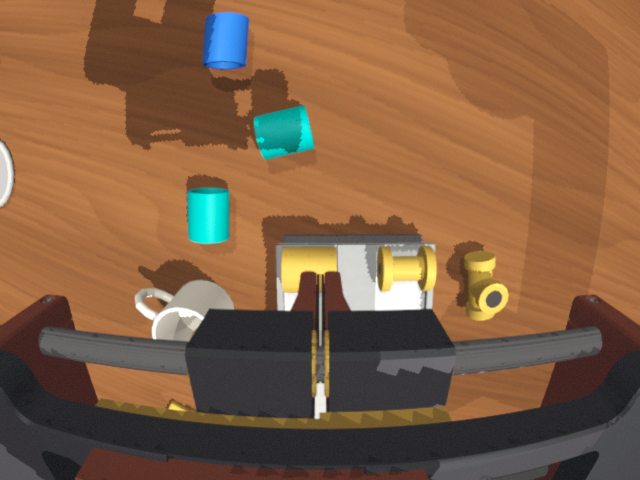

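The wrist view shows the sleeve at about (309,268) and the spool at (407,269), squared up with the tool. I check both against the fit.

```bash
python3 - <<'E'
from h import *;import pickle
r=pickle.load(open("w1.pkl","rb"));q=np.load("q.npy");q[2]=56
Rg=(R.from_euler("z",q[3])*R.from_euler("y",-.16)).as_matrix()
for n,p,z in[("sleeve",(309,268),58),("spool",(407,269),58),("gutter foot L corner",(434,244),38.5),("foot R",(278,244),38.5)]:
    w=onz(r,p,z,True);print(n,w.round(1),(Rg.T@(w-q[:3])).round(1))
E
```

```text
sleeve [478.  -37.9  58. ] [-150.7  -46.7   26.3]
spool [450.7  50.9  58. ] [-148.8   46.1   26. ]
gutter foot L corner [423.   74.7  38.5] [-170.5   77.4    9.8]
foot R [470.7 -72.3  38.5] [-171.2  -77.2    9.9]
```

Emit:
apply_moves:
  series:
    - [[-0.2,-1.0,3,0,0,0,0],[0,0,4,0,0,0,0],[0,0,4,0,0,0,0],[0,0,4,0,0,0,0],[0,0,2,0,0,0,0],[0,0,0.6,0,0,0,0],[0,0,0,0,0,0,0]]

```text
t: 3.15
ee_pos: [434.5, -49.6, 60.3]
orientation: [0.499, -3.1, -0.001]
ft_force: [0.3, -0.3, 0.3]
width: 0.4
```

```bash
python3 -c "
from h import *;o,Rt,Rg,q=state();print((Rt.T@np.array([*Rg[:,0]])).round(3))"
```

```text
t 3.15 tcp [434.5 -49.6  60.3] tip in gutter [-196.9  -44.2   22. ] F [ 0.3 -0.3  0.3] w 0.4 q [-0.14  0.48  2.13  0.    0.54 -2.03]
[-0.987 -0.001 -0.161]
```

Emit:
apply_moves:
  series:
    - [[0,-0.15,0.4,0,0,0,0],[-0.8,0,-0.13,0,0,0,0],[-0.6,0,-0.1,0,0,0,0],[-0.6,0,-0.1,0,0,0,0],[-0.8,0,-0.13,0,0,0,0],[-1.0,0,-0.16,0,0,0,0],[-1.0,0,-0.16,0,0,0,0],[-1.0,0,-0.16,0,0,0,0],[-1.0,0,-0.16,0,0,0,0],[-1.0,0,-0.16,0,0,0,0],[-1.0,0,-0.16,0,0,0,0]]

```text
t: 4.25
ee_pos: [520.1, -24.3, 71.0]
orientation: [-0.497, 3.102, -0.0]
ft_force: [-2.8, -0.9, 1.8]
width: 0.4
```

```bash
python3 - <<'E'
from h import *;from workcell import ctrl
state()
r=ctrl.get_image("top");s=ctrl.get_image("scene")
a=cv2.resize(r["img"][165:285,250:350],None,fx=4,fy=4,interpolation=cv2.INTER_CUBIC)
b=cv2.resize(s["img"][195:297,255:360],None,fx=3.8,fy=3.8,interpolation=cv2.INTER_CUBIC)
c=np.zeros((480,800,3),np.uint8);c[:,:400]=a;c[:b.shape[0],400:]=b[:,:400][:, :400] if b.shape[1]>=400 else cv2.copyMakeBorder(b,0,0,0,400-b.shape[1],0);cv2.imwrite("pics/push1.png",c)
E
```

```text
t 4.25 tcp [520.1 -24.3  71. ] tip in gutter [-107.1  -47.    18.3] F [-2.8 -0.9  1.8] w 0.4 q [-0.07  0.53  1.95 -0.    0.66 -1.96]
```

View pics/push1.png

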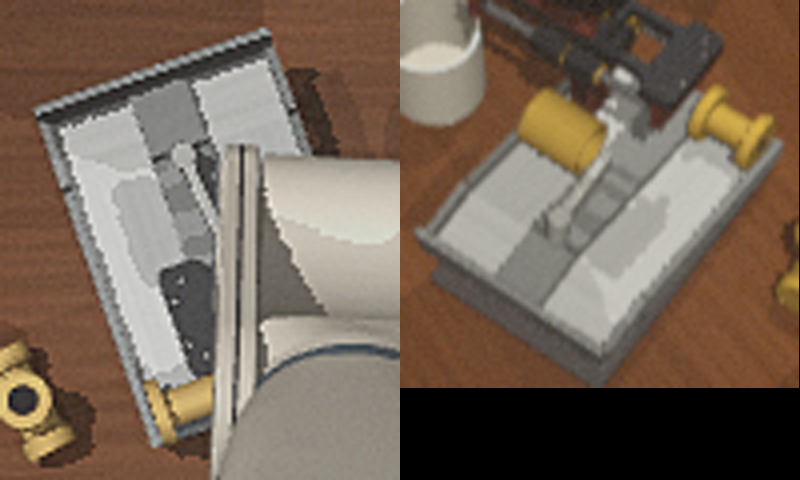

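The sleeve is rolling up squarely: its scene-crop centre is at about (563,132), and the spool has not moved. I carry on to the crest and slow down there.

Emit:
apply_moves:
  series:
    - [[-1.0,0.05,-0.16,0,0,0,0],[-1.0,0.05,-0.16,0,0,0,0],[-1.0,0,-0.16,0,0,0,0],[-1.0,0,-0.16,0,0,0,0],[-1.0,0,-0.16,0,0,0,0],[-0.8,0,-0.13,0,0,0,0],[-0.5,0,-0.08,0,0,0,0],[-0.5,0,-0.08,0,0,0,0],[-0.5,0,-0.08,0,0,0,0],[-0.4,0,-0.06,0,0,0,0],[0,0,0,0,0,0,0],[0,0,0,0,0,0,0]]

```text
t: 5.55
ee_pos: [592.5, 0.5, 83.2]
orientation: [-0.497, 3.101, -0.0]
ft_force: [-0.1, -0.0, 0.5]
width: 0.7
```

```bash
cat > look.py <<'E'
from h import *;from workcell import ctrl;import sys
state()
r=ctrl.get_image("top");s=ctrl.get_image("scene")
for n,x in(("top",r),("scene",s)): print(n,[(int(a),c.round(1).tolist()) for _,a,c in brass(x["img"])[1] if 250<c[0]<350 and 165<c[1]<300])
a=cv2.resize(r["img"][165:285,250:350],None,fx=4,fy=4,interpolation=cv2.INTER_CUBIC)
b=cv2.resize(s["img"][190:310,255:355],None,fx=4,fy=4,interpolation=cv2.INTER_CUBIC)
cv2.imwrite(f"pics/{sys.argv[1]}.png",np.hstack([a,b]))
E
python3 look.py push2
```

```text
t 5.55 tcp [5.925e+02 5.000e-01 8.320e+01] tip in gutter [-29.7 -46.1  18.2] F [-0.1 -0.   0.5] w 0.7 q [-0.02  0.59  1.79  0.    0.77 -1.91]
top [(285, [255.9, 265.2])]
scene [(260, [341.8, 227.5]), (348, [274.3, 254.1])]
```

View pics/push2.png

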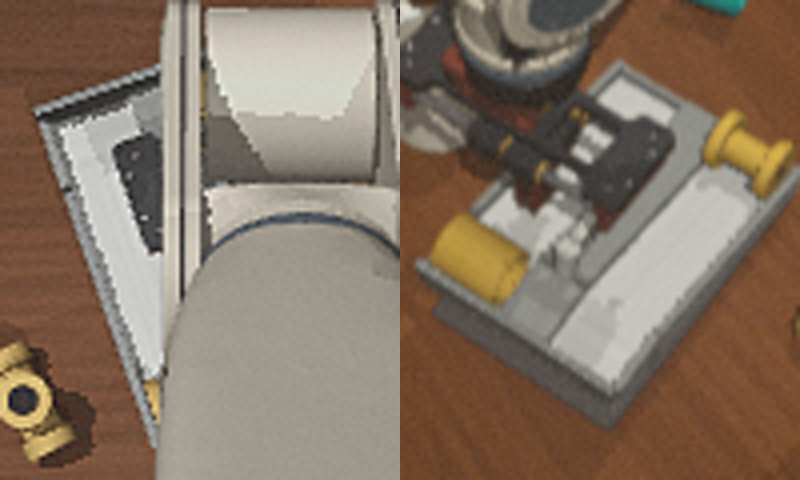

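The sleeve has rolled over and now lies along the end stop, at scene (274,254). The spool is still at scene (341.8,227.5). Now I work out the keeper sweep: raise, cross to the bar's left side, then follow the arc.

```bash
python3 - <<'E'
from h import *
o,Rt,Rg,q=state()
tip=Rg.T@(o["ee_pos"]+14*Rt[:,2]-q[:3])
W=[(-46,24)]
for f in np.radians([10,20,32,44,56,66,75,82,88]):
    u=np.array([-np.cos(f),-np.sin(f)]);n=np.array([-np.sin(f),np.cos(f)])
    W.append(np.array([-1,0])+45*u+n*(4+10*np.sin(f)+13.5*np.cos(f)))
p=tip
for w in W:
    g=np.array([*w,20.]);print(g.round(1),(Rt.T@Rg@(g-p)/10).round(2));p=g
from workcell import ctrl
E
```

```text
t 5.65 tcp [5.921e+02 4.000e-01 8.310e+01] tip in gutter [-30.1 -46.1  18.1] F [ 1.2  0.3 -0.3] w 0.1 q [-0.02  0.59  1.79  0.    0.77 -1.91]
[-46.  24.  20.] [1.61 7.01 0.07]
[-48.6  10.9  20. ] [ 0.26 -1.31  0.04]
[-50.2   3.5  20. ] [ 0.15 -0.74  0.02]
[-50.2  -6.3  20. ] [-0.   -0.98 -0.  ]
[-47.7 -16.4  20. ] [-0.24 -1.01 -0.04]
[-42.6 -26.2  20. ] [-0.51 -0.98 -0.08]
[-36.3 -33.5  20. ] [-0.62 -0.73 -0.1 ]
[-29.2 -39.   20. ] [-0.7  -0.55 -0.11]
[-22.9 -42.4  20. ] [-0.62 -0.33 -0.1 ]
[-17.  -44.5  20. ] [-0.58 -0.21 -0.09]
```

Emit:
apply_moves:
  series:
    - [[0,0,-2,0,0,0,0],[0,0,-4,0,0,0,0],[0.3,1,0,0,0,0,0],[0.3,1.5,0,0,0,0,0],[0.3,1.5,0,0,0,0,0],[0.3,1.5,0,0,0,0,0],[0.4,1.5,0,0,0,0,0],[0,0,0,0,0,0,0]]

```text
t: 6.45
ee_pos: [553.2, 63.7, 142.5]
orientation: [0.5, -3.099, -0.001]
ft_force: [0.4, 0.0, -0.2]
width: 0.5
```

```bash
python3 -c "
from h import *;state()"; python3 look.py pre
```

```text
t 6.45 tcp [553.2  63.7 142.5] tip in gutter [-37.5  26.2  79.5] F [ 0.4  0.  -0.2] w 0.5 q [ 0.09  0.45  1.84  0.    0.85 -1.8 ]
t 6.45 tcp [553.2  63.7 142.5] tip in gutter [-37.5  26.2  79.5] F [ 0.4  0.  -0.2] w 0.5 q [ 0.09  0.45  1.84  0.    0.85 -1.8 ]
top [(113, [251.1, 257.0]), (65, [255.7, 272.7])]
scene [(68, [348.6, 231.8]), (345, [274.2, 254.0])]
```

View pics/pre.png

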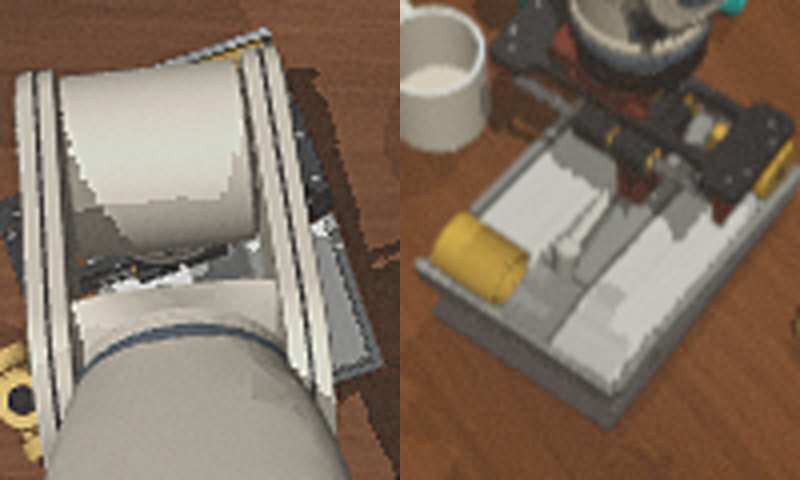

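The sleeve is seated at the stop. The keeper has not moved (boss at crop (568,245), tip at (606,193)), and the fingers are on its left side. Now I descend and sweep.

Emit:
apply_moves:
  series:
    - [[0,0,3,0,0,0,0],[0,0,2.5,0,0,0,0],[0,0,0.5,0,0,0,0],[0,0,0,0,0,0,0]]

```text
t: 6.95
ee_pos: [554.7, 61.5, 82.5]
orientation: [0.496, -3.1, -0.0]
ft_force: [0.2, 0.7, 0.5]
width: 0.3
```

```bash
python3 -c "
from h import *;state()"
```

```text
t 6.95 tcp [554.7  61.5  82.5] tip in gutter [-46.3  23.6  20.1] F [0.2 0.7 0.5] w 0.3 q [ 0.09  0.55  1.87 -0.    0.73 -1.8 ]
```

Emit:
apply_moves:
  series:
    - [[0.13,-0.65,0.02,0,0,0,0],[0.13,-0.65,0.02,0,0,0,0],[0.15,-0.75,0.02,0,0,0,0],[0,-1.0,0,0,0,0,0],[-0.25,-1.0,-0.04,0,0,0,0],[-0.5,-1.0,-0.08,0,0,0,0],[-0.6,-0.7,-0.1,0,0,0,0],[-0.7,-0.55,-0.11,0,0,0,0],[-0.6,-0.3,-0.1,0,0,0,0],[-0.4,-0.15,-0.06,0,0,0,0],[0,0,0,0,0,0,0]]

```text
t: 8.05
ee_pos: [602.1, 6.1, 87.6]
orientation: [-0.497, 3.101, -0.0]
ft_force: [-0.1, 0.3, 0.1]
width: 0.2
```

```bash
python3 look.py swept
```

```text
t 8.05 tcp [602.1   6.1  87.6] tip in gutter [-18.1 -43.8  20.8] F [-0.1  0.3  0.1] w 0.2 q [-0.01  0.59  1.77 -0.    0.79 -1.9 ]
top [(283, [256.0, 265.2])]
scene [(261, [341.9, 227.5]), (344, [274.3, 254.1])]
```

View pics/swept.png

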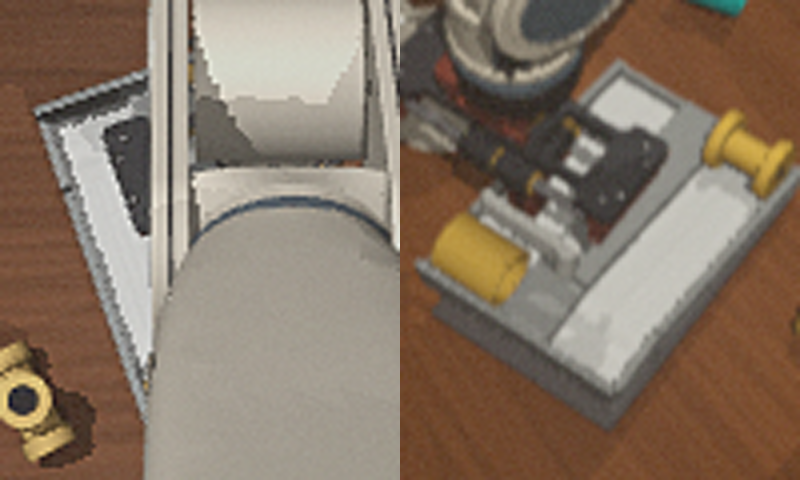

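The bar now lies across the right lane (boss at crop (568,250), tip at (490,200)). I press a few more mm to the end of its travel and watch the force.

Emit:
apply_moves:
  series:
    - [[-0.2,0,-0.03,0,0,0,0],[-0.15,0,-0.02,0,0,0,0],[0,0,0,0,0,0,0]]

```text
t: 8.45
ee_pos: [603.1, 6.9, 87.7]
orientation: [0.497, -3.099, 0.0]
ft_force: [-4.2, -2.3, 2.2]
width: 0.3
```

The reaction rose to about 5 N and the fingers moved only about 1 mm, so the bar is against its stop. I back away, raise, and clear the view.

Emit:
apply_moves:
  series:
    - [[0.5,0,0,0,0,0,0],[1,0,0,0,0,0,0],[0,0,-3,0,0,0,0],[0,0,-4,0,0,0,0],[0,0,-4,0,0,0,0],[2,3,-3,0,0,0,0],[4,3,0,0,0,0,0],[4,3,0,0,0,0,0],[4,3,0,0,0,0,0],[3,4,0,0,0,0,0],[0,4,0,0,0,0,0],[0,4,0,0,0,0,0]]

```text
t: 9.65
ee_pos: [352.1, 177.9, 228.4]
orientation: [-0.495, 3.101, 0.001]
ft_force: [0.7, 0.8, 0.3]
width: 0.7
```

Emit:
apply_moves:
  series:
    - [[0,4,0,0,0,0,0],[0,4,0,0,0,0,0],[0,4,0,0,0,0,0],[0,4,0,0,0,0,0],[0,4,0,0,0,0,0],[0,0,0,0,0,0,0],[0,0,0,0,0,0,0]]

```text
t: 10.35
ee_pos: [290.5, 367.3, 227.8]
orientation: [0.5, -3.101, 0.0]
ft_force: [-0.0, 0.3, 1.4]
width: 0.2
```

```bash
python3 look.py final
```

```text
t 10.35 tcp [290.5 367.3 227.8] tip in gutter [-176.3  396.8  188.3] F [-0.   0.3  1.4] w 0.2 q [ 0.88  0.2   1.97 -0.    0.96 -1.01]
top [(339, [308.2, 185.6]), (284, [255.9, 265.1]), (215, [297.4, 264.9])]
scene [(256, [341.8, 227.5]), (344, [274.2, 254.0])]
```

View pics/final.png

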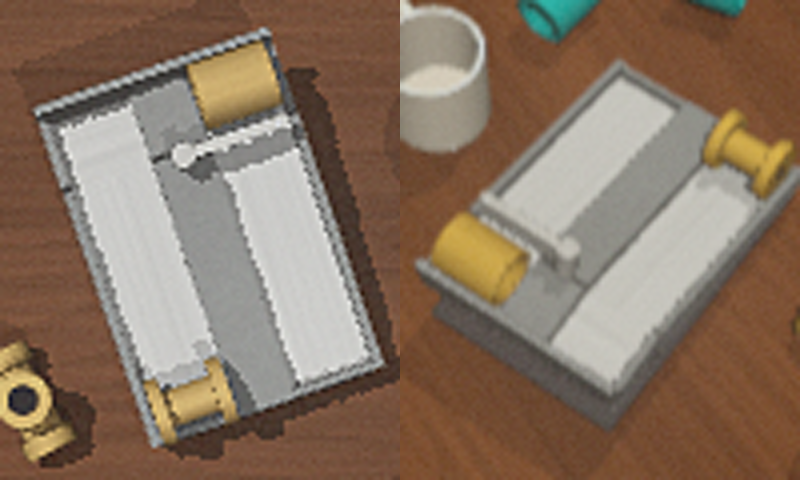

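```bash
python3 - <<'E'
from h import *;import pickle;from workcell import ctrl
d=pickle.load(open("d0.pkl","rb"));t,s=d["top"],d["scene"];q=np.load("q.npy");q[2]=56
Rg=(R.from_euler("z",q[3])*R.from_euler("y",-.16)).as_matrix()
T=lambda p:(250+p[0]/4-.4,165+p[1]/4-.4);S=lambda p:(255+(p[0]-400)/4-.4,190+p[1]/4-.4)
for n,a,b in[("sleeve",(308.2,185.6),(274.2,254)),("boss",T((185,155)),S((568,243))),("tip",T((292,123)),S((487,196)))]:
    w,e=tri([ray(t,a),ray(s,b)]);print(n,(Rg.T@(w-q[:3])).round(1),e)
print(ctrl.close_job())
E
```

```text
sleeve [ 31.2 -46.   19.4] [0.1, 0.1]
boss [-0.5 -0.2 41.9] [0.8, 0.8]
tip [ -4.6 -69.7  29.8] [2.0, 2.0]
the job is handed in; nothing more can be done
None
```

The sleeve is over the crest and resting against the end stop of the right lane. The keeper bar is swung across behind it. I pushed with closed fingertips at about 0.1 m/s, then took the bar to the end of its travel, where the reaction was about 5 N. I retracted and handed the job in; the last measurement was at about 10.4 s on the robot's clock.

- **Sleeve:** the last two-view check puts it at gutter x = 31.2, y = −46.0 mm, inside the limits. Its height came out at 19.4 mm against the required 8–17 mm. The same measurement read about 7 mm high at the start, when the sleeve was known to be on the floor. Allowing for that, it is about 12–13 mm, as expected when seated.
- **Keeper:** about −1.51 rad from the measured boss and tip, beyond the 1.35 rad limit. The boss also read about 7 mm high, but that hardly affects the angle.
- **Spool:** same image position as at the start, to 0.1 px in both views.
- **Other things on the desk:** the fitting is unchanged to about 0.1 px in the top view. The cup looks undisturbed in the final crop. I did not re-measure the magnifier, doorstop or gauges, but the arm never went near them.

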